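# Hold a shield box's sprung lid just short of tipping open

### The job

Take the red handle of the grey shielded test box and raise its sprung lid clearly past its balance point, where it stops pulling down and starts to swing open by itself; keep hold of it, so that it neither flies open nor drops. Then ease it back and finish while still holding it, at rest, just below the balance point (some 5 to 10 degrees), where it would fall shut by itself if let go. The blue module clamped on the lid shifts the balance point, so feel for it; leave the other things on the bench where they are.

Things in the scene. Friction and masses are not known exactly. Their poses are not given: they have to be found in the camera images.
- box: Grey open metal shielded test box, fixed to the bench, 200 (x) x 240 (y) x 80 mm high. Origin: centre of its underside; x points from the handle side to the hinge side (away from the robot at yaw 0), y along the hinge, z up. Its lid is a bare metal plate 195 x 240 x 6 mm whose near edge is level with the front wall; lid with handle 0.87 kg.
- lid_hinge (a point): Middle of the lid's hinge line, at box x = +95 mm, y = 0, 84 mm above the bench (brass spring barrel along the far rim). The lid turns about the box's y axis through this point. Axes as the box's.
- lid (a joint): Lid angle, rad: 0 shut, growing as the near edge rises; open stop 1.55. Hinge spring: steady 0.86 N m, lifting. Below balance it sinks shut, above it swings open. Balance about 0.76 with joint module at 0, 0.87 at 0.02, 0.97 at 0.0425, 1.09 at 0.085. Pull at the handle, along the arc: 2 to 6 N down when shut, under 0.9 N within 0.1 rad of balance, upward past it.
- handle (a point): Centre of the red round handle: sleeve 16 mm thick, 108 mm long, parallel to the hinge, in the plane of the lid, 238 mm from the hinge line (84 mm above the bench when shut), 43 mm clear of the lid's edge, on arms at its ends. It turns freely on its rod: pinch it from above, fingers closing along box x, and follow the arc with the tool upright. Use its position only.
- module (a joint): Where the blue module (60 x 90 x 22 mm, 0.95 kg, on the lid's two dark rails) is clamped, m: its centre is 50 mm + this value from the hinge line; 0 nearest the hinge, 0.085 nearest the handle. Clamped fast, it does not slide.
- screwdriver: Orange-handled screwdriver lying on the bench to the robot's right of the box; bystander. Origin on its underside.
- meter: Yellow hand-held multimeter lying flat, 150 x 75 x 32 mm, to the right of the box; bystander. Origin: centre of its underside.
- model: Small tower built of grey and red construction beams on a white base, 64 x 56 mm, 149 mm tall, to the left of the box; bystander. Origin: centre of its underside.
- mug: Blue mug, 76 mm across, 90 mm high, to the left of the box; bystander. Origin: centre of its underside.

How it is judged:
By the outcome, as a careful person would: the job done as asked, in the order asked, and still so for the second after the job is handed in, while the arm keeps its last pose, push and grip.
It also fails if it takes over 64 s, if anything falls off the work surface, if the arm or the gripper's body presses on something with over 40 N, if the wrist force passes 120 N, or if a joint passes its speed limit or range.

### The arm

A 6-joint arm with a two-finger parallel gripper is mounted at the origin on the work surface. World frame = base frame: x ahead of the robot, y to its left, z up, the work surface at z = 0. Lengths are in mm, angles in rad, forces in N, time in s.
With the tool pointing down it reaches from about 350 to 975 mm from the base axis. Payload 7.1 kg.
Tool frame: the origin (TCP) lies on the front face of the gripper's body, between the roots of the fingers; the fingertips stand 80 mm ahead of it and the grasp point (between the pads) lies 61 mm ahead of it; z points along the fingers, y is the line along which they close (so a half turn about z gives the same grasp; the last joint's range is limited). The gripper opens to 88 mm and grips with 3 to 60 N. Pads are 20 mm wide; open, the fingers measure 115 mm over their backs; the gripper's body (75 mm by 178 mm) begins 61 mm behind the grasp point.
Start: joints at [-1.331, 0.423, 1.63, -0, 1.089, -0.019], TCP at [159.969, -604.165, 302.675] pointing down, gripper open.
Joint ranges: [-3, 3], [-0.9, 2.11], [0.09, 2.58], [-1.31, 4.45], [0.11, 2.69], [-2.54, 2.54]. Speed limits (rad/s): [2.39, 2.39, 3.01, 3.14, 3.14, 3.14].

### API

Orientations are given as a rotation vector (axis times angle).
In Python, from workcell import readout, vision, close_job gives the robot as it stands.
- The arm moves only by the tool servo_tool, never from a script. Its argument "plan" is a list that holds one entry, the list of rows, each a list of 7 numbers: the gripper command: -1 is fully open, 1 is shut, values between are in proportion, then the shift along the world's x, y, z in units of 40 mm (1.0 is 40 mm), then the turn, a rotation vector about the world's x, y, z in units of 5 degrees (1.0 is 5 degrees). A call has 1 to 5 rows; each row shifts and turns the commanded pose from where the row before left it; what a row does not reach is not made up. A row lasts 1/12 s, in which the tool goes at most 41.7 mm and 7.16 degrees, less where a joint would pass 70% of its speed; a pose out of reach is approached as far as the arm can. A call is refused whole if a number of a shift passes 1 or a number of a turn 1, either way. A call with a gripper value outside its range is refused whole. The fingers move at their own pace and stop on an object; the grip force is fixed at half the most. Time passes only in rows, so rows that do not move let the fingers close. It gives the time, the measured TCP pose, the force, the opening and the grip force at its end, in the units of the state.
- readout.get_obs(): the state, without advancing time (a new reading comes with each control period).
- vision.get_image(name): name is "scene" or "top" or "wrist"; returns the picture (420x560x3 uint8, red, green, blue); there is no depth.
- vision.camera_params(name): a dict with "fx", "fy", "cx", "cy" (pixels), "rvec" (rotation vector, rad) and "tvec" (3), from world to camera coordinates, as OpenCV has them; the wrist camera has in their place "hand_eye" (4x4, takes a point from camera to tool coordinates, whose origin is the TCP and whose axes are the flange's). Camera axes: x right, y down, z forward; pixel columns grow to the right and rows downward; lengths in mm; the calibration is good to about 2 mm. A picture is of the moment at which its call begins: read the wrist's pose just before it. camera_params takes no time and is no camera call.
- close_job(): hands the job in; it is judged then, once.
The state is a dict: "t": time; "qpos": joint angles; "qvel": joint speeds; "joint_torque": joint torques, N m; "ee_pos": TCP position; "orientation": TCP orientation; "ft_force": force on the tool from outside, world axes, zero at the start; "moment": the same for the moment, N m; "width": finger opening in mm; "grasp_force": force on a finger pad.
Only numpy, scipy, OpenCV 4.12 (cv2) and the standard library are available. Lean on these libraries where they do the work, as an engineer would, in place of code of your own. Each camera call takes 0.05 s, during which the arm holds its last target. There are 200 camera calls.

## Working session

There is one attempt and no reset: what is moved stays moved. The work goes in short steps, Python scripts to look and compute and a tool call to move; the robot and the scene stay as the last step left them, time stands still between calls to the robot, and variables do not carry over. Pictures are saved under pics/ and viewed, at most 10 in all, crops included, and the job is handed in when it is done.

Besides the shell and the picture viewer there is one more tool, called after "Call:" as name(argument=value, ...), one argument or row to a line, values as JSON. servo_tool: Moves the arm, as the interface text tells. Its arguments: {"type":"object","properties":{"plan":{"type":"array"}},"required":["plan"]}

```bash
mkdir -p pics
python3 - <<'E'
from workcell import readout, vision
import cv2, numpy as np
o=readout.get_obs(); print({k:np.round(v,3).tolist() for k,v in o.items()})
for n in ("scene","top"):
    im=vision.get_image(n); cv2.imwrite(f"pics/{n}0.png",im[:,:,::-1]); print(vision.camera_params(n))
E
```

```text
{'t': 0.0, 'qpos': [-1.331, 0.424, 1.631, 0.0, 1.089, -0.019], 'qvel': [0.001, 0.0, 0.0, -0.001, 0.0, 0.003], 'joint_torque': [0.002, -54.462, -27.367, 0.064, 0.023, -0.0], 'ee_pos': [159.862, -603.757, 301.911], 'orientation': [-3.114, -0.405, 0.0], 'ft_force': [0.16, 0.143, -0.831], 'moment': [0.015, 0.04, 0.03], 'grasp_force': 0.0, 'width': 87.893}
{'fx': 473.250667570902, 'fy': 473.250667570902, 'cx': 278.2398663473948, 'cy': 203.18155106457877, 'rvec': array([ 2.42562972,  1.0178741 , -0.2872534 ]), 'tvec': array([-419.29107984, -319.31564368, 1351.97651912])}
{'fx': 398.7407933703966, 'fy': 398.7407933703966, 'cx': 277.2688558440381, 'cy': 203.62703597305725, 'rvec': array([ 2.15162567, -2.13204888,  0.15417136]), 'tvec': array([  2.85701593, 606.80969439, 949.78932407])}
```

View pics/top0.png

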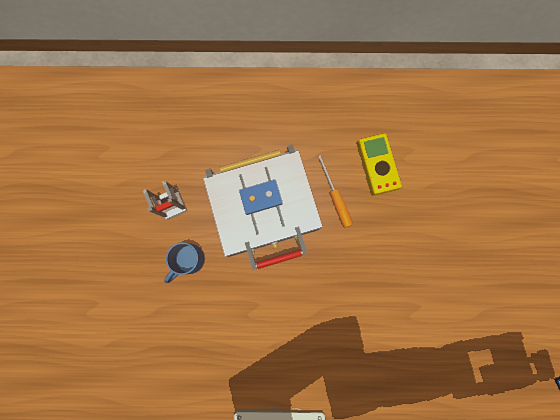

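View pics/scene0.png

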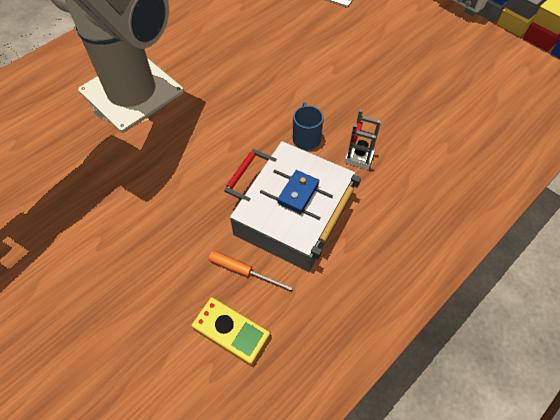

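The top view shows the box yawed about 15° near (262,203), the red handle at (279,259), the brass barrel at (252,162) and the blue module at (260,197). The scene view shows the same layout, with the handle at (242,171). Next I'll measure these points.

```bash
cat > h.py <<'E'
import cv2, numpy as np
from workcell import vision
def cam(n):
    p=vision.camera_params(n); R=cv2.Rodrigues(p["rvec"])[0]
    return p,R,np.asarray(p["tvec"])
def onz(n,uv,z):
    p,R,t=cam(n); c=-R.T@t
    d=R.T@np.array([(uv[0]-p["cx"])/p["fx"],(uv[1]-p["cy"])/p["fy"],1])
    return c+d*(z-c[2])/d[2]
def tri(a,b):
    P=[]
    for n in("top","scene"):
        p,R,t=cam(n); K=np.array([[p["fx"],0,p["cx"]],[0,p["fy"],p["cy"]],[0,0,1]]); P.append(K@np.c_[R,t])
    X=cv2.triangulatePoints(P[0],P[1],np.float64(a).reshape(2,1),np.float64(b).reshape(2,1)); return (X[:3]/X[3]).ravel()
def blob(im,lo,hi,roi):
    """largest blob in roi (x0,y0,x1,y1); rgb image"""
    h=cv2.cvtColor(im,cv2.COLOR_RGB2HSV); m=np.zeros(h.shape[:2],np.uint8); x0,y0,x1,y1=roi
    m[y0:y1,x0:x1]=cv2.inRange(h,lo,hi)[y0:y1,x0:x1]
    c=max(cv2.findContours(m,cv2.RETR_EXTERNAL,cv2.CHAIN_APPROX_NONE)[0],key=cv2.contourArea)
    return cv2.minAreaRect(c)
def ends(r):
    b=cv2.boxPoints(r); L=[np.linalg.norm(b[i]-b[(i+1)%4]) for i in range(4)]
    i=int(np.argmin(L[:2])); return (b[i]+b[i+1])/2,(b[(i+2)%4]+b[(i+3)%4])/2
E
python3 - <<'E'
from h import *
np.set_printoptions(precision=1,suppress=True)
T=cv2.imread("pics/top0.png")[:,:,::-1].copy();S=cv2.imread("pics/scene0.png")[:,:,::-1].copy()
C={"handle":((0,150,60),(6,255,255),(240,235,320,280),(215,140,270,205),84),
"barrel":((15,90,80),(30,255,255),(215,148,290,175),(315,180,358,245),84),
"module":((105,120,50),(125,255,255),(230,170,290,220),(270,160,325,215),112)}
res={}
for k,(lo,hi,a,b,z) in C.items():
    r=blob(T,lo,hi,a);s=blob(S,lo,hi,b)
    print(k,r,s); print(" tri",tri(r[0],s[0]),"topz",onz("top",r[0],z),"scz",onz("scene",s[0],z))
    e=[onz("top",q,z) for q in ends(r)]; print(" ends",e,np.linalg.norm(e[0]-e[1])); d=e[0]-e[1]
    y=np.arctan2(d[1],d[0]); print(" yaw",np.degrees(y)-90)
    res[k]=onz("top",r[0],z)
print("h-b",np.linalg.norm(res["handle"]-res["barrel"]),"b-m",np.linalg.norm((res["barrel"]-res["module"])[:2]))
E
```

```text
handle ((278.5550537109375, 258.6835021972656), (6.417436599731445, 46.071449279785156), 73.3007583618164) ((240.5675811767578, 169.90541076660156), (6.393620491027832, 43.12787628173828), 35.53767776489258)
 tri [470.1   3.8  84.8] topz [470.2   3.9  84. ] scz [469.6   4.   84. ]
 ends [array([486.2, -47.9,  84. ]), array([454.4,  55.5,  84. ])] 108.12245379405071
 yaw -162.91075918070362
barrel ((248.84451293945312, 160.96449279785156), (6.350676536560059, 64.83885955810547), 73.81079864501953) ((336.237548828125, 213.57444763183594), (7.269878387451172, 62.545318603515625), 29.167613983154297)
 tri [705.2  77.7  82. ] topz [705.5  78.4  84. ] scz [705.4  75.9  84. ]
 ends [array([728.8,   2.8,  84. ]), array([682.3, 153.6,  84. ])] 157.88473600506083
 yaw -162.86028356083602
module ((268.7500305175781, 193.25), (8.485280990600586, 9.192388534545898), 45.0) ((297.3019104003906, 190.55661010742188), (27.293134689331055, 39.33708572387695), 29.05460548400879)
 tri [621.   31.8 131.5] topz [621.1  28.1 112. ] scz [614.7  44.3 112. ]
 ends [array([628.9,  20.6, 112. ]), array([613.3,  35.6, 112. ])] 21.588573960918396
 yaw -133.96021074991427
h-b 246.72917548148723 b-m 98.22282011135216
```

Run:
```python
from h import *
np.set_printoptions(precision=1,suppress=True)
T=cv2.imread("pics/top0.png")[:,:,::-1].copy();S=cv2.imread("pics/scene0.png")[:,:,::-1].copy()
print(cv2.cvtColor(T,cv2.COLOR_RGB2HSV)[197,262], cv2.cvtColor(T,cv2.COLOR_RGB2HSV)[204,250])
u=np.array([np.cos(np.radians(17.1)),np.sin(np.radians(17.1))]); H=np.array([470.1,3.9])
for lo in((100,90,40),(95,60,30)):
    r=blob(T,lo,(130,255,255),(230,170,290,220)); print(r)
    for z in (109,115):
        e=[onz("top",q,z)[:2] for q in cv2.boxPoints(r)]; c=onz("top",r[0],z)[:2]
        print(z,[np.linalg.norm(e[i]-e[i-1]) for i in(0,1)],"from hinge",238-(c-H)@u,"lat",(c-H)@[-u[1],u[0]])
        print(" corners", [238-(q-H)@u for q in e])
```

```text
[107 115 169] [107 117 166]
((260.1880798339844, 196.29359436035156), (24.807701110839844, 37.73836135864258), 73.3007583618164)
109 [np.float64(58.81408322027169), np.float64(88.67064367297733)] from hinge 87.244650417913 lat -0.05195665862592956
 corners [np.float64(57.97661101823465), np.float64(57.324065861503556), np.float64(116.35679902363704), np.float64(116.78697506608269)]
115 [np.float64(58.43060340274338), np.float64(88.09249299215351)] from hinge 88.29655480586663 lat -0.03806196695154562
 corners [np.float64(59.2193489921913), np.float64(58.57105856296636), np.float64(117.21888626535765), np.float64(117.64625747227375)]
((260.3165283203125, 196.5550537109375), (25.765527725219727, 38.408836364746094), 73.3007583618164)
109 [np.float64(61.07054051786081), np.float64(90.25314767959125)] from hinge 87.92635503800511 lat -0.16705078687354116
 corners [np.float64(57.52329343871736), np.float64(56.85736655057863), np.float64(118.15893333112037), np.float64(118.58990099296359)]
115 [np.float64(60.672348138555414), np.float64(89.664678749898)] from hinge 88.97381457280443 lat -0.15240565800994346
 corners [np.float64(58.76898713574499), np.float64(58.10740222673033), np.float64(119.00927028961709), np.float64(119.4374279544107)]
```

Call:
servo_tool(
  plan=[
    [[0.1,0.4,0.8,0,0,0,0.97],[0.1,0.4,0.8,0,0,0,0.97],[0.1,0.4,0.8,0,0,0,0.97],[0.1,0.4,0.8,0,0,0,0.97],[0.1,0.4,0.8,0,0,0,0.97]],
  ],
)

```text
t: 0.52
ee_pos: [240.2, -442.4, 302.3]
orientation: [-2.958, -1.056, 0.0]
ft_force: [0.5, -1.5, 0.4]
width: 58.1
grasp_force: 0.0
```

Call:
servo_tool(
  plan=[
    [[0.1,0.4,0.8,0,0,0,0.97],[0.1,0.4,0.8,0,0,0,0.97],[0.1,0.4,0.8,0,0,0,0.97],[0.1,0.4,0.8,0,0,0,0.97],[0.1,0.4,0.8,0,0,0,0.97]],
  ],
)

```text
t: 0.93
ee_pos: [320.2, -282.5, 302.6]
orientation: [-2.671, -1.654, 0.0]
ft_force: [1.0, 0.1, -0.2]
width: 39.5
grasp_force: 0.0
```

Call:
servo_tool(
  plan=[
    [[0.1,0.4,0.8,0,0,0,0.97],[0.1,0.4,0.8,0,0,0,0.97],[0.1,0.4,0.8,0,0,0,0.97],[0.1,0.4,0.8,0,0,0,0.97],[0.1,0.4,0.8,0,0,0,0.97]],
  ],
)

```text
t: 1.35
ee_pos: [400.2, -122.4, 302.7]
orientation: [-2.263, -2.179, 0.0]
ft_force: [0.6, -0.9, 0.3]
width: 39.7
grasp_force: 0.0
```

Call:
servo_tool(
  plan=[
    [[0.1,0.4,0.8,0,0,0,0.97],[0.1,0.4,0.8,0,0,0,0.97],[0.1,0.4,0.8,0,0,0,0.97],[0.1,0.4,0.8,0,0,0,0.97],[0.1,0,0,0,0,0,0]],
  ],
)

```text
t: 1.77
ee_pos: [466.2, 8.0, 302.9]
orientation: [1.858, 2.532, 0.003]
ft_force: [-0.1, -0.9, -0.1]
width: 39.0
grasp_force: 0.0
```

Call:
servo_tool(
  plan=[
    [[0.1,0.15,0,-0.8,0,0,0],[0.1,0,0,-0.8,0,0,0],[0.1,0,0,0,0,0,0],[0.1,0,0,0,0,0,0]],
  ],
)

```text
t: 2.1
ee_pos: [468.7, 3.7, 237.6]
orientation: [-1.867, -2.522, 0.004]
ft_force: [-1.2, -0.2, 0.4]
width: 39.9
grasp_force: 0.0
```

Run:
```python
from h import *
from workcell import readout
np.set_printoptions(precision=2,suppress=True)
o=readout.get_obs(); im=vision.get_image("wrist"); cv2.imwrite("pics/w1.png",im[:,:,::-1])
p=vision.camera_params("wrist"); X=np.array(p["hand_eye"]); R=cv2.Rodrigues(np.array(o["orientation"]))[0]; print(o["ee_pos"],o["ft_force"],o["moment"])
h=cv2.cvtColor(im,cv2.COLOR_RGB2HSV)
r=blob(im,(0,150,60),(6,255,255),(0,0,560,420)); print(r)
def ray(uv,z):
    d=R@X[:3,:3]@np.array([(uv[0]-p["cx"])/p["fx"],(uv[1]-p["cy"])/p["fy"],1]); c=np.array(o["ee_pos"])+R@X[:3,3]
    return c+d*(z-c[2])/d[2]
print(ray(r[0],84)); e=[ray(q,84) for q in ends(r)]; print(e,np.linalg.norm(e[0]-e[1]))
```

```text
[468.7    3.65 237.62] [-1.2  -0.19  0.36] [-0.04 -0.14 -0.04]
((284.9999694824219, 210.99996948242188), (145.99996948242188, 21.999996185302734), 90.0)
[470.19   4.23  84.  ]
[array([454.76,  54.3 ,  84.  ]), array([487.39, -51.59,  84.  ])] 110.8047381294059
```

View pics/w1.png

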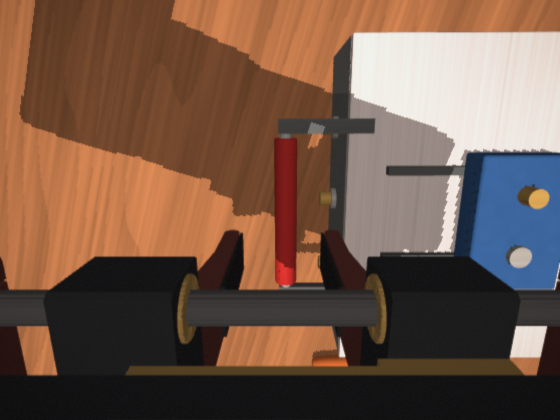

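The handle is centred between the fingers, vertical at (285,211), and the wrist ray agrees with the top view at (470,4). Descending and gripping.

Call:
servo_tool(
  plan=[
    [[0.1,0.04,0,-0.75,0,0,0],[0.1,0,0,-0.75,0,0,0],[0.1,0,0,-0.5,0,0,0],[0.1,0,0,-0.25,0,0,0],[0.1,0,0,0,0,0,0]],
  ],
)

```text
t: 2.57
ee_pos: [471.4, 3.5, 148.4]
orientation: [-1.869, -2.524, 0.001]
ft_force: [-0.6, -0.2, 0.3]
width: 39.5
grasp_force: 0.0
```

Call:
servo_tool(
  plan=[
    [[1,0,0,0,0,0,0],[1,0,0,0,0,0,0],[1,0,0,0,0,0,0],[1,0,0,0,0,0,0],[1,0,0,0,0,0,0]],
  ],
)

```text
t: 2.98
ee_pos: [471.0, 3.5, 149.4]
orientation: [-1.868, -2.526, 0.002]
ft_force: [-2.6, -4.6, 2.9]
width: 15.1
grasp_force: 30.0
```

Run:
```python
import numpy as np
# arc from theta=0, handle 238 mm from hinge; offsets in 40 mm units, steps 0.05 rad
u=np.array([np.cos(np.radians(17.1)),np.sin(np.radians(17.1))])
f=lambda th: np.r_[238*(1-np.cos(th))*u,238*np.sin(th)]
for th in np.arange(0,1.2,.05):
    print(round(th+.05,2),np.round((f(th+.05)-f(th))/40,3), "tcp offs",np.round(f(th+.05),1))
```

```text
0.05 [0.007 0.002 0.297] tcp offs [ 0.3  0.1 11.9]
0.1 [0.021 0.007 0.297] tcp offs [ 1.1  0.3 23.8]
0.15 [0.035 0.011 0.295] tcp offs [ 2.6  0.8 35.6]
0.2 [0.05  0.015 0.293] tcp offs [ 4.5  1.4 47.3]
0.25 [0.063 0.02  0.29 ] tcp offs [ 7.1  2.2 58.9]
0.3 [0.077 0.024 0.286] tcp offs [10.2  3.1 70.3]
0.35 [0.091 0.028 0.282] tcp offs [13.8  4.2 81.6]
0.4 [0.104 0.032 0.277] tcp offs [18.   5.5 92.7]
0.45 [0.117 0.036 0.271] tcp offs [ 22.6   7.  103.5]
0.5 [0.13  0.04  0.265] tcp offs [ 27.8   8.6 114.1]
0.55 [0.143 0.044 0.257] tcp offs [ 33.5  10.3 124.4]
0.6 [0.155 0.048 0.25 ] tcp offs [ 39.7  12.2 134.4]
0.65 [0.166 0.051 0.241] tcp offs [ 46.4  14.3 144. ]
0.7 [0.178 0.055 0.232] tcp offs [ 53.5  16.5 153.3]
0.75 [0.189 0.058 0.223] tcp offs [ 61.   18.8 162.2]
0.8 [0.199 0.061 0.213] tcp offs [ 69.   21.2 170.7]
0.85 [0.209 0.064 0.202] tcp offs [ 77.3  23.8 178.8]
0.9 [0.218 0.067 0.191] tcp offs [ 86.1  26.5 186.4]
0.95 [0.227 0.07  0.179] tcp offs [ 95.2  29.3 193.6]
1.0 [0.235 0.072 0.167] tcp offs [104.6  32.2 200.3]
1.05 [0.243 0.075 0.154] tcp offs [114.3  35.2 206.4]
1.1 [0.25  0.077 0.142] tcp offs [124.3  38.2 212.1]
1.15 [0.257 0.079 0.128] tcp offs [134.6  41.4 217.2]
1.2 [0.262 0.081 0.115] tcp offs [145.1  44.6 221.8]
```

Call:
servo_tool(
  plan=[
    [[1,0.007,0.002,0.297,0,0,0],[1,0.021,0.007,0.297,0,0,0],[1,0.035,0.011,0.295,0,0,0],[1,0.05,0.015,0.293,0,0,0],[1,0.063,0.02,0.29,0,0,0]],
  ],
)

```text
t: 3.4
ee_pos: [478.0, 5.6, 208.3]
orientation: [-1.868, -2.525, 0.002]
ft_force: [-0.2, -2.9, -3.6]
width: 15.4
grasp_force: 30.0
```

Call:
servo_tool(
  plan=[
    [[1,0,0,0,0,0,0],[1,0,0,0,0,0,0]],
  ],
)

```text
t: 3.57
ee_pos: [478.0, 5.6, 208.3]
orientation: [1.868, 2.525, -0.002]
ft_force: [-1.5, -3.7, -3.0]
width: 15.4
grasp_force: 30.0
```

Rising smoothly with small forces, so I'll continue.

Call:
servo_tool(
  plan=[
    [[1,0.077,0.024,0.286,0,0,0],[1,0.091,0.028,0.282,0,0,0],[1,0.104,0.032,0.277,0,0,0],[1,0.117,0.036,0.271,0,0,0],[1,0.13,0.04,0.265,0,0,0]],
  ],
)

```text
t: 3.98
ee_pos: [498.6, 12.0, 263.3]
orientation: [-1.868, -2.525, 0.003]
ft_force: [-1.1, -4.3, -1.3]
width: 15.3
grasp_force: 30.0
```

Call:
servo_tool(
  plan=[
    [[1,0.143,0.044,0.257,0,0,0],[1,0.155,0.048,0.25,0,0,0],[1,0.166,0.051,0.241,0,0,0],[1,0.178,0.055,0.232,0,0,0],[1,0,0,0,0,0,0]],
  ],
)

```text
t: 4.4
ee_pos: [525.3, 20.2, 304.2]
orientation: [1.868, 2.525, -0.001]
ft_force: [-6.2, -3.5, 5.3]
width: 15.4
grasp_force: 30.0
```

```bash
cat > feel.py <<'E'
# average the force over camera periods (each 0.05 s) and resolve it on the handle arc
import numpy as np
from workcell import readout, vision
F=[]
for i in range(8):
    o=readout.get_obs(); F.append(o["ft_force"]); vision.get_image("top")
F=np.array(F); u=np.array([np.cos(np.radians(17.1)),np.sin(np.radians(17.1)),0]); f=F.mean(0); p=np.array(o["ee_pos"])
H=np.array([470.2+238*u[0],4+238*u[1],149.0])   # hinge shifted by the grasp offset
r=p-H; th=np.arctan2(r[2],-r@u); print("t",o["t"],"p",np.round(p,1),"th",round(th,3),"R",round(np.hypot(r[2],r@u),1),"lat",round(r@[-u[1],u[0],0],1))
T=np.sin(th)*u+np.cos(th)*np.array([0,0,1]); N=-np.cos(th)*u+np.sin(th)*np.array([0,0,1])
print("F",np.round(f,2),"sd",np.round(F.std(0),2),"tang",round(f@T,2),"radial",round(f@N,2),"w",o["width"])
E
python3 feel.py
```

```text
t 4.75 p [523.9  19.8 302.3] th 0.7 R 238.0 lat -0.7
F [-5.41 -4.35  3.43] sd [0.5  0.67 0.84] tang -1.53 radial 7.15 w 15.42720525361861
```

Call:
servo_tool(
  plan=[
    [[1,0.189,0.058,0.223,0,0,0],[1,0.199,0.061,0.213,0,0,0],[1,0.209,0.064,0.202,0,0,0],[1,0,0,0,0,0,0]],
  ],
)

```text
t: 5.13
ee_pos: [549.9, 27.8, 330.1]
orientation: [1.868, 2.524, 0.001]
ft_force: [-6.4, -2.3, 8.0]
width: 15.3
grasp_force: 30.0
```

```bash
python3 feel.py
```

```text
t 5.4833 p [548.1  27.3 328.3] th 0.853 R 238.2 lat -0.7
F [-5.46 -2.88  6.61] sd [0.53 0.52 0.69] tang -0.22 radial 8.97 w 15.213641578248241
```

Call:
servo_tool(
  plan=[
    [[1,0.218,0.067,0.191,0,0,0],[1,0.227,0.07,0.179,0,0,0],[1,0.235,0.072,0.167,0,0,0],[1,0.243,0.075,0.154,0,0,0],[1,0,0,0,0,0,0]],
  ],
)

```text
t: 5.95
ee_pos: [587.9, 39.5, 358.0]
orientation: [1.867, 2.522, 0.005]
ft_force: [-3.2, -1.9, 8.0]
width: 15.2
grasp_force: 30.0
```

```bash
python3 feel.py
```

```text
t 6.3 p [586.   38.9 356.7] th 1.057 R 238.5 lat -0.7
F [-3.17 -1.66  6.95] sd [0.36 0.34 0.7 ] tang 0.35 radial 7.78 w 15.32673847840041
```

Call:
servo_tool(
  plan=[
    [[1,0.25,0.077,0.142,0,0,0],[1,0.257,0.079,0.128,0,0,0],[1,0,0,0,0,0,0],[1,0,0,0,0,0,0]],
  ],
)

```text
t: 6.68
ee_pos: [606.9, 45.4, 367.8]
orientation: [1.867, 2.523, 0.003]
ft_force: [-2.7, -2.0, 8.3]
width: 15.4
grasp_force: 30.0
```

```bash
python3 feel.py
python3 - <<'E'
from h import *
im=vision.get_image("scene"); cv2.imwrite("pics/s2.png",im[:,:,::-1])
E
```

```text
t 7.0333 p [606.1  45.1 367.4] th 1.157 R 238.6 lat -0.6
F [-1.83 -1.36  7.61] sd [0.53 0.43 0.54] tang 1.09 radial 7.84 w 15.305782936457906
```

View pics/s2.png

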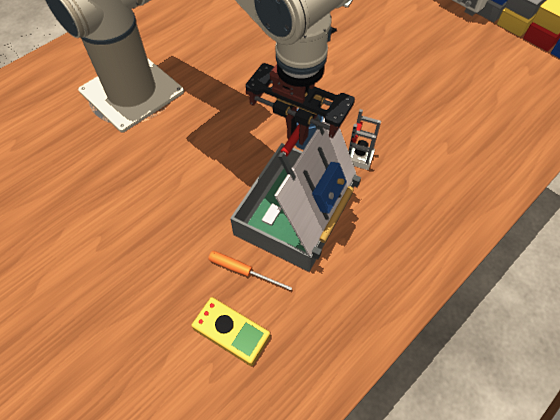

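The lid stands about 66° open, held at the handle near (290,140), with the bystanders untouched. The tangential pull has reversed to +1.1 N upward. A fit through the readings puts balance at about 0.955, against 0.95 from the module position. Easing back to about 0.825.

Call:
servo_tool(
  plan=[
    [[1,-0.13,-0.04,-0.064,0,0,0],[1,-0.127,-0.039,-0.064,0,0,0],[1,-0.126,-0.039,-0.07,0,0,0],[1,-0.124,-0.038,-0.072,0,0,0],[1,-0.122,-0.038,-0.076,0,0,0]],
  ],
)

```text
t: 7.55
ee_pos: [580.3, 37.2, 353.2]
orientation: [1.868, 2.525, 0.0]
ft_force: [-3.0, -2.6, 7.7]
width: 15.7
grasp_force: 30.0
```

Call:
servo_tool(
  plan=[
    [[1,-0.121,-0.037,-0.078,0,0,0],[1,-0.119,-0.036,-0.082,0,0,0],[1,-0.116,-0.036,-0.085,0,0,0],[1,-0.115,-0.035,-0.088,0,0,0],[1,-0.112,-0.035,-0.091,0,0,0]],
  ],
)

```text
t: 7.97
ee_pos: [556.5, 29.8, 335.7]
orientation: [-1.869, -2.525, 0.002]
ft_force: [-3.9, -3.0, 6.1]
width: 15.2
grasp_force: 30.0
```

Call:
servo_tool(
  plan=[
    [[1,-0.11,-0.034,-0.094,0,0,0],[1,-0.108,-0.033,-0.097,0,0,0],[1,-0.1,-0.03,-0.1,0,0,0],[1,0,0,0,0,0,0],[1,0,0,0,0,0,0]],
  ],
)

```text
t: 8.38
ee_pos: [543.1, 25.7, 323.5]
orientation: [-1.868, -2.524, 0.005]
ft_force: [-7.1, -4.0, 6.4]
width: 15.4
grasp_force: 30.0
```

```bash
python3 feel.py
```

```text
t 8.7333 p [543.4  25.8 323.7] th 0.824 R 238.0 lat -0.7
F [-6.19 -3.98  6.69] sd [0.58 0.42 0.42] tang -0.66 radial 9.72 w 15.263250997604445
```

```bash
python3 -c "
from workcell import readout, close_job
import numpy as np
print(np.abs(readout.get_obs()['qvel']).max()); print(close_job())"
```

```text
0.0020109587805501074
the job is handed in; nothing more can be done
None
```

I raised the lid to about 1.16 rad, past its balance point (estimated at 0.95 rad), then eased it back and handed the job in with it held at rest at about 0.82 rad, roughly 7° below balance.

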